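Check the post of a shuttlecock stand with a square

TASK

Get the squareness readout ready by pressing its keys fully down one at a time, letting each come up before the next: first the large round key, then the small round one, then the oblong one. Then grip the steel square by its stock, stand it on the base plate and push it into the corner at the middle of the post's face, pressing it firmly both down on the plate and against the post so that the underside of the stock and the upright edge both sit flush. Finish while still gripping it and pressing it there, squared up and still, for the reading; leave the other things on the bench where they are.

Things in the scene. Friction and masses are not known exactly. Their poses are not given: they have to be found in the camera images.
- key_large (a joint): large round key of the readout: travel in m, 0 up, 0.006 fully down. A spring brings it back; it starts moving at about 2 N and is fully down at about 4.5 N
- key_small (a joint): small round key: values and spring as for the large key
- key_bar (a joint): oblong key: values and spring as for the large key
- key_large_top (a point): centre of the top face of the large round key (white, 38 mm across), 63 mm above the bench when up; presses straight down. The three white keys stand in one row, 58 mm apart, in any order, on a flat grey readout box 150 x 190 x 45 mm high; each sticks up 14 mm out of a thin black bezel
- key_small_top (a point): centre of the top face of the small round key (white, 20 mm across), 63 mm above the bench when up
- key_bar_top (a point): centre of the top face of the oblong key (white, 40 x 16 mm, its long side across the row), 63 mm above the bench when up
- square_center (a point): centre of the stock of the steel square, half-way up. The square stands on its stock, a dark bar 110 mm long (its x), 26 mm wide (its y), 32 mm high. A thin blade 24 mm long in x and 8 mm thick in y rises from the +x end of the stock to 84 mm above its underside; blade edge and stock end are flush and form the outer right angle. About 0.25 kg. z is up when it stands
- square_heel (a point): the heel of the square: the middle of its outer corner, where stock end (+x face) and underside meet; 55 mm along +x and 16 mm below the centre of the stock. Axes as for the square
- base_plate: fixed ground steel base plate on the bench, smooth and slippery (friction about 0.2, the post too), 240 x 160 x 12 mm high; origin at the centre of its underside, z up. Its +x points to the end where the post stands
- post: fixed upright aluminium post 44 x 44 mm, 84 mm high, standing on the base plate; origin at the centre of its foot, on the top of the plate, 72 mm along the plate's +x. The face to check is its -x face, looking along the long clear part of the plate
- corner (a point): middle of the inner corner, where the post's -x face meets the top of the base plate, 12 mm above the bench. Its axes are the plate's: +x goes into the post, z up. The heel of the square belongs here
- shuttle_a_center (a point): bystander: a shuttlecock standing cork up, 62 wide, 85 high (mm); point 42 mm above the bench, at its middle
- shuttle_b_center (a point): bystander: another shuttlecock standing cork up, 62 wide, 85 high (mm); point 42 mm above the bench, at its middle
- tape_roll_center (a point): bystander: roll of clear tape lying flat, 64 across, 22 high (mm); point 11 mm above the bench, at its middle
- glue_jar_center (a point): bystander: small amber jar with a white cap, 52 across, 70 high (mm); point 35 mm above the bench, at its middle
- glass_tube_center (a point): bystander: open glass cylinder, 80 across, 80 high (mm); point 40 mm above the bench, at its middle
- screwdriver_grip (a point): bystander: screwdriver lying flat; the point is on its handle
There are look-alikes about, which are no part of the job. Of the things that look like the part that bears square_center, take the one that is farthest to the robot's right at the start.

How it is judged:
By the outcome, as a careful person would: the job done as asked, in the order asked, and still so for the second after the job is handed in, while the arm keeps its last pose, push and grip.
It also fails if it takes over 64 s, if anything falls off the work surface, if the arm or the gripper's body presses on something with over 40 N, if the wrist force passes 120 N, or if a joint passes its speed limit or range.

ROBOT

A 6-joint arm with a two-finger parallel gripper is mounted at the origin on the work surface. World frame = base frame: x ahead of the robot, y to its left, z up, the work surface at z = 0. Lengths are in m, angles in rad, forces in N, time in s.
With the tool pointing down it reaches from about 0.3 to 0.775 m from the base axis. Payload 14.6 kg.
Tool frame: the origin (TCP) lies at the very end of the fingers, on their centre line; the grasp point (between the pads) lies 19 mm behind it; z points along the fingers, x is the direction in which the jaws open and shut, and the axes are right-handed (so a half turn about z gives the same grasp; the last joint's range is limited). The gripper opens to 94 mm and grips with 3 to 60 N. Pads are 16 mm wide; open, the fingers measure 119 mm over their backs; the gripper's body (75 mm by 177 mm) begins 78 mm behind the grasp point.
Start: joints at [1.221, 0.3, 1.521, -0, 1.321, -0.067], TCP at [0.153, 0.528, 0.205] pointing down, gripper open.
Joint ranges: [-3.03, 3.03], [-0.79, 2.21], [0.23, 2.52], [-1.04, 4.18], [0, 3.07], [-2.55, 2.55]. Speed limits (rad/s): [2.22, 2.22, 2.57, 3.14, 3.14, 3.14].

INTERFACE

Orientations are given as [roll, pitch, yaw] about the fixed x, y, z axes, in that order (R = Rz(yaw) Ry(pitch) Rx(roll)).
In Python, from station import ctrl gives the robot as it stands.
- The arm moves only by the shell command python3 -m inch 'ROWS' [FORCE]. ROWS is JSON, one flat list of numbers, 7 for each row, row after row: the shift along the tool's x, y, z in cm, then the turn, a rotation vector about the tool's x, y, z in rad, then the opening, from 0 (shut) to 1 (fully open). In form: [tx, ty, tz, wx, wy, wz, claw, tx, ty, tz, wx, wy, wz, claw, ...]. A call has 1 to 20 rows; each row shifts and turns the commanded pose from where the row before left it, along the tool's axes as they then stand; what a row does not reach is not made up. A row lasts 1/8 s, in which the tool goes at most 62.5 mm and 10.7 degrees, less where a joint would pass 70% of its speed; a pose out of reach is approached as far as the arm can. A call is refused whole if a number of a shift passes 6.25 or a number of a turn 0.188, either way. A call with a gripper value outside its range is refused whole. The fingers move at their own pace and stop on an object; FORCE is the grip in N (left out, the last holds). Time passes only in rows, so rows that do not move let the fingers close. It gives the time, the measured TCP pose, the force and the opening at its end, in the units of the state.
- ctrl.get_obs(): the state, without advancing time (a new reading comes with each control period).
- ctrl.camera(name): name is "scene" or "side" or "wrist"; returns (picture, depth): 420x560x3 uint8, red, green, blue; 420x560 float32, m along the optical axis (not along the pixel's ray), 0 where there is no reading.
- ctrl.camera_params(name): a dict with "vertical_fov" (degrees; the focal length in pixels is half the picture's height over the tangent of half this angle, whatever the lens; pixels are square), "cx", "cy" (the principal point, pixels), "distortion" ([k1, k2, p1, p2, k3] as OpenCV has them; the pictures are not rectified), "camera_from_world" (4x4, takes a point from world to camera coordinates); the wrist camera has in their place "mount" (4x4, takes a point from camera to tool coordinates, whose origin is the TCP and whose axes are the tool frame's). Camera axes: x right, y down, z forward; pixel columns grow to the right and rows downward; lengths in m; the calibration is good to about 2 mm. A picture is of the moment at which its call begins: read the wrist's pose just before it. camera_params takes no time and is no camera call.
- ctrl.hand_in(): hands the job in, once; it reports no verdict.
Trained networks look in the newest picture that a camera, given by its name, has taken for a name from the list of things; names that differ only in an ending like _2 or _b are one class to them, and where a whole thing is asked for, a point or a joint stands for the part that bears it (a point fixed in the world has none). Each returns a list of dicts, best first, with "score" (0 to 1); they miss things now and then, are a little off and sometimes report something else, mostly with a low value. They report only what shows in the picture. A call takes as long as a camera call. They do not tell look-alikes from the thing itself.
- ctrl.spot_in(camera, label): "bbox" ([centre column, centre row, width, height] in pixels, round what is visible of it).
- ctrl.place_of(camera, label): "centre" ([column, row] in pixels: a listed point, or the origin of a listed thing).
The state is a dict: "time_s": time; "qpos": joint angles; "joint_vel": joint speeds; "tau": joint torques, N m; "ee_pos": TCP position; "eef_rot": TCP orientation; "force": force on the tool from outside, world axes, zero at the start; "moment": the same for the moment, N m; "grip_width": finger opening in m.
Only numpy, scipy, OpenCV 4.12 (cv2) and the standard library are available. Lean on these libraries where they do the work, as an engineer would, in place of code of your own. Each camera call takes 0.05 s, during which the arm holds its last target. There are 200 camera calls.

## Working session

There is one attempt and no reset: what is moved stays moved. The work goes in short steps, Python scripts to look and compute and a shell command to move; the robot and the scene stay as the last step left them, time stands still between calls to the robot, and variables do not carry over. Pictures are saved under pics/ and viewed, about 8 in all and at most 12, crops included, and the job is handed in when it is done.

```bash
ls; mkdir -p pics; cat > h.py <<'E'
import numpy as np, cv2
from scipy.spatial.transform import Rotation as R
from station import ctrl
def cam(n):
    p=ctrl.camera_params(n); f=210/np.tan(np.radians(p["vertical_fov"])/2)
    K=np.array([[f,0,p["cx"]],[0,f,p["cy"]],[0,0,1]]); D=np.array(p["distortion"],float)
    if "mount" in p:
        o=ctrl.get_obs(); T=np.eye(4); T[:3,:3]=R.from_euler('xyz',o["eef_rot"]).as_matrix(); T[:3,3]=o["ee_pos"]
        W=T@np.array(p["mount"])
    else: W=np.linalg.inv(np.array(p["camera_from_world"]))
    return K,D,W
def ray(c,px):
    K,D,W=c; u=cv2.undistortPoints(np.array([[px]],float),K,D)[0,0]
    return W[:3,3],W[:3,:3]@np.array([u[0],u[1],1])
def atz(c,px,z):
    o,d=ray(c,px); return o+d*(z-o[2])/d[2]
def atdepth(c,px,dep):
    o,d=ray(c,px); return o+d*dep
def proj(c,P):
    K,D,W=c; M=np.linalg.inv(W); P=np.atleast_2d(P)
    return cv2.projectPoints(P.astype(float),cv2.Rodrigues(M[:3,:3])[0],M[:3,3],K,D)[0][:,0]
E
python3 - <<'E'
from h import *
print(ctrl.get_obs())
Z=dict(key_large_top=.063,key_small_top=.063,key_bar_top=.063,square_center=.016,square_heel=0,base_plate=0,post=.012,corner=.012,shuttle_a_center=.042,tape_roll_center=.011,glue_jar_center=.035,glass_tube_center=.04,screwdriver_grip=.012)
for n in ["scene","side"]:
    c=cam(n); im,d=ctrl.camera(n); cv2.imwrite(f"pics/{n}0.png",cv2.resize(im[:,:,::-1],(800,600))); np.savez(f"{n}0.npz",im=im,d=d)
    print(n,c[2][:3,3])
    for l,z in Z.items():
        for r in ctrl.place_of(n,l)[:4]:
            if r["score"]>.2: print(l,round(r["score"],2),np.round(r["centre"]),np.round(atz(c,r["centre"],z),3))
E
```

```text
pics
{'time_s': 0.0, 'qpos': array([ 1.22139861e+00,  3.00470994e-01,  1.52160263e+00, -2.00347609e-05,
        1.32066843e+00, -6.65958456e-02]), 'joint_vel': array([ 3.39259503e-04, -2.90172104e-04,  9.10472456e-04, -1.76139043e-04,
       -3.72154734e-04,  2.29335571e-05]), 'tau': array([-1.01110843e-03, -5.31799793e+01, -3.52731085e+01,  7.06894859e-02,
        2.43659673e-02, -1.68386773e-04]), 'ee_pos': array([0.1533911 , 0.52790224, 0.20487727]), 'eef_rot': array([-3.14153553e+00,  1.14814189e-03,  1.28799946e+00]), 'force': array([-0.19891746,  0.28561525, -0.88818914]), 'moment': array([-0.02199378,  0.02287658,  0.00204639]), 'grip_width': 0.09375369362573711}
scene [0.90378064 0.44734791 1.01328077]
key_large_top 0.77 [216. 113.] [ 0.461 -0.264  0.063]
key_large_top 0.24 [232. 128.] [ 0.46  -0.205  0.063]
key_small_top 0.4 [204.  98.] [ 0.456 -0.319  0.063]
key_bar_top 0.69 [232. 126.] [ 0.457 -0.209  0.063]
square_center 0.8 [306. 245.] [0.516 0.11  0.016]
square_center 0.62 [267. 376.] [0.754 0.266 0.016]
square_center 0.58 [415. 216.] [0.285 0.213 0.016]
square_center 0
[... 1106 characters left out ...]
nter 0.57 [282. 221.] [ 0.519 -0.021  0.016]
square_heel 0.86 [308. 229.] [ 0.572 -0.045  0.   ]
square_heel 0.66 [162. 169.] [0.285 0.277 0.   ]
square_heel 0.63 [262. 209.] [0.492 0.047 0.   ]
square_heel 0.62 [327. 132.] [0.769 0.336 0.   ]
base_plate 0.67 [252. 150.] [0.532 0.3   0.   ]
post 0.59 [276. 142.] [0.601 0.307 0.012]
corner 0.64 [271. 143.] [0.586 0.305 0.012]
corner 0.63 [222. 253.] [ 0.377 -0.075  0.012]
shuttle_a_center 0.89 [334. 163.] [0.699 0.121 0.042]
tape_roll_center 0.63 [207. 199.] [0.374 0.107 0.011]
glue_jar_center 0.63 [377. 225.] [ 0.699 -0.11   0.035]
glass_tube_center 0.64 [361. 194.] [ 0.71 -0.01  0.04]
screwdriver_grip 0.77 [386. 198.] [ 0.778 -0.011  0.012]
```

View pics/scene0.png

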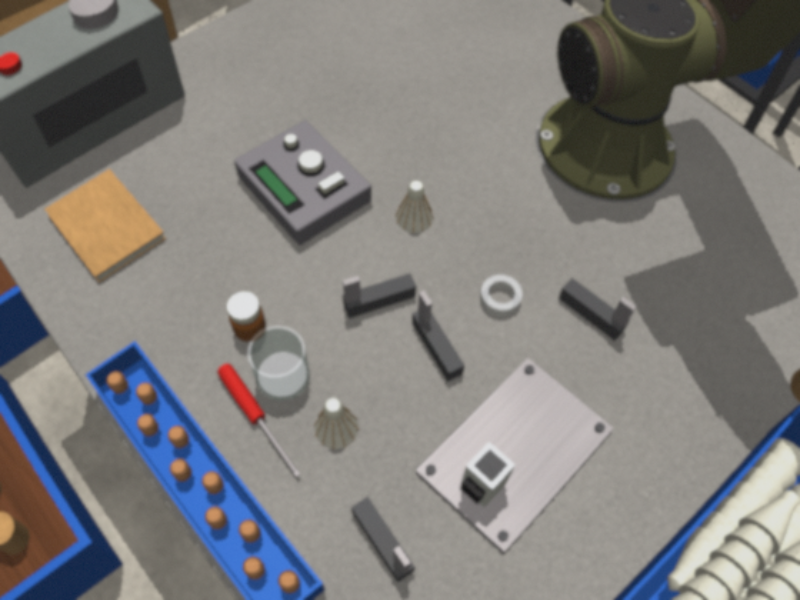

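View pics/side0.png

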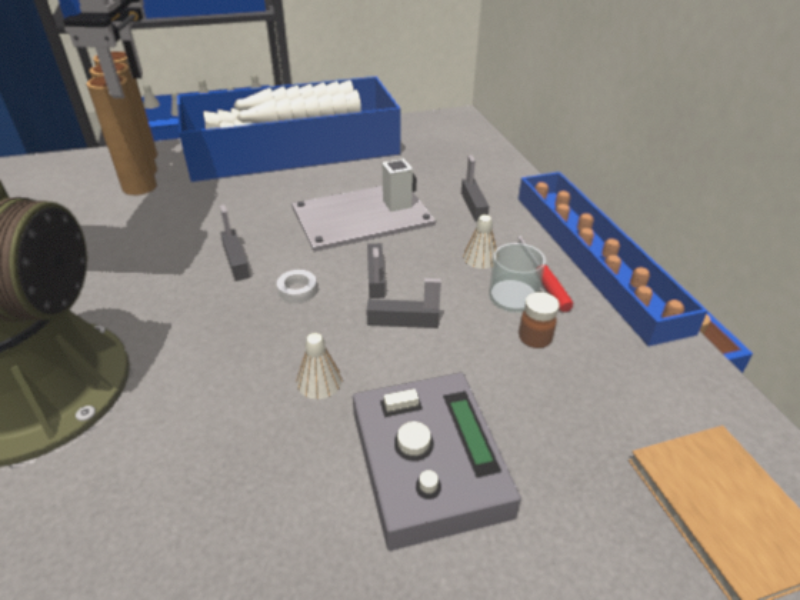

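Four squares, in the 800x600 scene picture: (380,295), (438,340), (595,308) and (383,540). The robot's right is −y, and the one at (380,295), y≈−0.02, is farthest that way. I'll confirm it in a crop and get sharper geometry from depth.

```bash
cat >> h.py <<'E'
def cloud(n,im,d):
    K,D,W=cam(n); v,u=np.mgrid[:420,:560]
    p=cv2.undistortPoints(np.stack([u,v],-1).reshape(-1,1,2).astype(float),K,D)[:,0].reshape(420,560,2)
    P=np.dstack([p*d[...,None],d])@W[:3,:3].T+W[:3,3]; P[d==0]=np.nan; return P
def rect(P,xy,r,z0,z1,im=None,cmax=None):
    m=(np.hypot(P[...,0]-xy[0],P[...,1]-xy[1])<r)&(P[...,2]>z0)&(P[...,2]<z1)
    if cmax: m&=(im.max(-1)<cmax)
    q=P[m][:,:2]
    if len(q)<15: return len(q)
    c,s,a=cv2.minAreaRect((q*1000).astype(np.float32)); return len(q),np.round(c,1),np.round(s,1),round(a,1),round(float(np.median(P[m][:,2])),4),np.round(q.mean(0),4)
E
python3 - <<'E'
from h import *
for n in ["scene","side"]:
    z=np.load(n+"0.npz"); im,d=z["im"],z["d"]; P=cloud(n,im,d)
    print(n,"plate",rect(P,(.534,.298),.16,.008,.017)); print("posttop",rect(P,(.602,.302),.04,.09,.105))
    print("stock",rect(P,(.518,-.02),.075,.024,.038)); print("blade",rect(P,(.565,-.035),.05,.06,.095))
    print("box",rect(P,(.46,-.266),.15,.041,.05))
    for k in [(.454,-.323),(.458,-.266),(.459,-.211)]: print("key",rect(P,k,.028,.059,.068))
    print("shb",rect(P,(.37,-.1),.06,.02,.1))
z=np.load("scene0.npz"); im=z["im"][150:330,200:440,::-1]; cv2.imwrite("pics/crop.png",cv2.resize(im,(800,600),interpolation=cv2.INTER_CUBIC))
E
```

```text
scene plate (7878, array([535.6, 256.9]), array([241.9, 234.8]), 5.2, 0.0114, array([0.5306, 0.2951]))
posttop (579, array([604.2, 300. ]), array([46.1, 43. ]), 4.5, 0.0961, array([0.6052, 0.3007]))
stock (565, array([529.5,   6.1]), array([ 76.8, 110.6]), 68.7, 0.0309, array([ 0.5178, -0.0103]))
blade (112, array([561.8, -30.1]), array([11.3, 24.8]), 73.6, 0.0778, array([ 0.5628, -0.0289]))
box (3304, array([ 476.5, -268.4]), array([194. , 152.2]), 87.9, 0.0453, array([ 0.4816, -0.2636]))
key (51, array([ 454.8, -325.6]), array([20.1, 19.9]), 89.4, 0.0627, array([ 0.4549, -0.3244]))
key (167, array([ 455.9, -267.4]), array([39. , 36.7]), 9.9, 0.0633, array([ 0.4558, -0.2668]))
key (108, array([ 459.7, -210.3]), array([19.3, 41.4]), 87.2, 0.0633, array([ 0.4596, -0.2101]))
shb (437, array([377.6, -97.3]), array([36.3, 51.4]), 46.6, 0.0466, array([ 0.3806, -0.0943]))
side plate (2456, array([532.8, 292.5]), array([240.1, 165.8]), 5.0, 0.0117, array([0.518 , 0.2808]))
posttop (164, array([603.9, 298.6]), array([44.9, 48. ]), 6.9, 0.096, array([0.6029, 0.2946]))
stock (535, array([528. ,   5.1]), array([ 78. , 109.8]), 69.7, 0.0314, array([ 0.5151, -0.0145]))
blade (129, array([560.1, -32.2]), array([12.1, 23.5]), 70.5, 0.0762, array([ 0.5596, -0.0331]))
box (7740, array([ 475.6, -269. ]), array([190.9, 149.8]), 88.0, 0.045, array([ 0.4743, -0.2835]))
key (124, array([ 453.2, -326.2]), array([18.3, 19. ]), 17.1, 0.0621, array([ 0.4532, -0.327 ]))
key (367, array([ 455.5, -268. ]), array([37.4, 36.4]), 64.2, 0.063, array([ 0.4553, -0.2691]))
key (192, array([ 457.8, -210.2]), array([18.1, 39.7]), 88.8, 0.0627, array([ 0.4576, -0.2112]))
shb (667, array([ 372.4, -108.8]), array([35.2, 49.7]), 83.1, 0.0457, array([ 0.3719, -0.1122]))
```

View pics/crop.png

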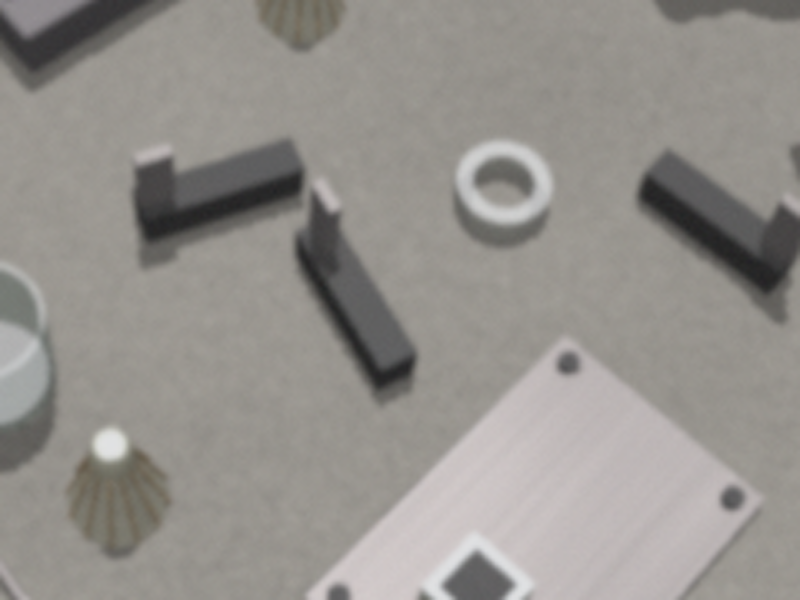

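The crop shows the rightmost square at about (215,190): stock running right, blade at its left end. The next one, at (350,280), comes close to its tail, so I'll use a partial jaw opening there. First the keys, with shut fingers. The present yaw suits the later grasp.

```bash
python3 -m inch '[-4.25,3.2,0.5,0,0,0,0,-4.25,3.2,0.5,0,0,0,0,-4.25,3.2,0.5,0,0,0,0,-4.25,3.2,0.5,0,0,0,0,-4.25,3.2,0.5,0,0,0,0,-4.25,3.2,0.5,0,0,0,0,-4.25,3.2,0.5,0,0,0,0,-4.25,3.2,0.5,0,0,0,0,-4.25,3.2,0.5,0,0,0,0,-4.25,3.2,0.5,0,0,0,0,-4.25,3.2,0.5,0,0,0,0,-4.25,3.2,0.5,0,0,0,0,-4.25,3.2,0.5,0,0,0,0,-4.25,3.2,0.5,0,0,0,0,-4.25,3.2,0.5,0,0,0,0,-4.25,3.2,0.5,0,0,0,0,0,0,0,0,0,0,0]' 20
cat >> h.py <<'E'
def go(t,yaw=None):
    o=ctrl.get_obs(); r=R.from_euler('xyz',o["eef_rot"]); t=np.array(t)
    s="shift cm "+str(np.round(r.inv().apply(t-o["ee_pos"])*100,2))
    if yaw is not None: s+=" turn "+str(np.round((r.inv()*R.from_euler('xyz',[np.pi,0,yaw])).as_rotvec(),3))
    print(s,"| pos",np.round(o["ee_pos"],4),"rot",np.round(o["eef_rot"],3),"F",np.round(o["force"],1),"t",round(o["time_s"],2),"w",round(o["grip_width"],4))
E
python3 - <<'E'
from h import *
go([.4557,-.2677,.070])
c=cam("wrist"); im,d=ctrl.camera("wrist"); cv2.imwrite("pics/w1.png",im[:,:,::-1])
P=cloud("wrist",im,d)
for k in [(.454,-.325),(.456,-.267),(.459,-.211)]: print("key",rect(P,k,.03,.058,.068))
E
```

```text
time_s: 3.52
ee_pos: [0.4555, -0.27, 0.1244]
eef_rot: [-3.141, -0.0, 1.285]
force: [-0.5, 0.8, 0.0]
grip_width: 0.0005
shift cm [ 0.23 -0.04  5.44] | pos [ 0.4555 -0.27    0.1244] rot [-3.141 -0.     1.285] F [-0.5  0.8  0. ] t 3.52 w 0.0005
key (462, array([ 455.3, -322.7]), array([19. , 19.3]), 16.7, 0.0628, array([ 0.455 , -0.3224]))
key (1455, array([ 454.8, -263.9]), array([37.6, 31.8]), 71.3, 0.0629, array([ 0.455 , -0.2642]))
key (1016, array([ 459.6, -207.1]), array([16.3, 40.3]), 88.0, 0.0629, array([ 0.4587, -0.2075]))
```

View pics/w1.png

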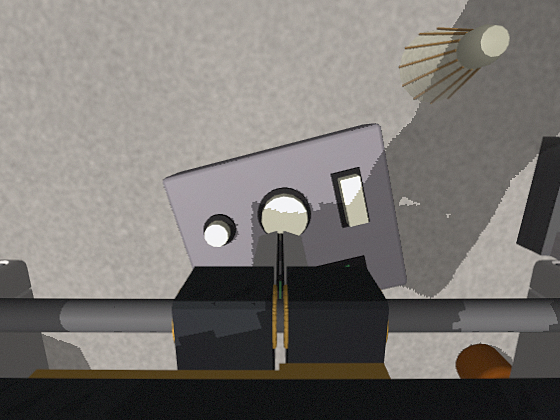

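Wrist view: large key (285,215), small (218,233), bar (351,198). The fingertips are just over the large key. Pressing it.

```bash
python3 -m inch '[0.2,0,3,0,0,0,0,0.15,0,2.6,0,0,0,0,0,0,0.7,0,0,0,0,0,0,0.6,0,0,0,0,0,0,0,0,0,0,0]'
```

```text
time_s: 4.2
ee_pos: [0.4568, -0.2641, 0.0575]
eef_rot: [3.14, 0.0, 1.288]
force: [-1.2, 3.0, 4.0]
grip_width: 0.0006
```

```bash
python3 -m inch '[0,0,0.2,0,0,0,0,0,0,0.1,0,0,0,0,0,0,0,0,0,0,0]'
```

```text
time_s: 4.58
ee_pos: [0.4571, -0.2643, 0.0568]
eef_rot: [3.139, 0.001, 1.288]
force: [-11.9, 9.4, 31.7]
grip_width: 0.0007
```

```bash
python3 -m inch '[0,0,-1.5,0,0,0,0,0,0,-1.5,0,0,0,0,-3,0.7,0,0,0,0,0,-2.85,0.7,0,0,0,0,0,0,0,0,0,0,0,0]'; python3 -c "
from h import *
go([.4545,-.3245,.0555])"
```

```text
time_s: 5.2
ee_pos: [0.4534, -0.3258, 0.084]
eef_rot: [3.141, 0.001, 1.286]
force: [-0.7, 0.5, -0.7]
grip_width: 0.0005
shift cm [0.15 0.07 2.85] | pos [ 0.4534 -0.3258  0.084 ] rot [3.141e+00 1.000e-03 1.286e+00] F [-0.7  0.5 -0.7] t 5.2 w 0.0005
```

```bash
python3 -m inch '[0.1,0.07,1.7,0,0,0,0,0,0,0.6,0,0,0,0,0,0,0.55,0,0,0,0,0,0,0.05,0,0,0,0,0,0,0,0,0,0,0]'
```

```text
time_s: 5.82
ee_pos: [0.4546, -0.3227, 0.0567]
eef_rot: [-3.141, -0.001, 1.289]
force: [-12.8, 12.8, 33.1]
grip_width: 0.0005
```

```bash
python3 -m inch '[0,0,-1.5,0,0,0,0,0,0,-1.7,0,0,0,0,3.8,-0.92,0,0,0,0,0,3.8,-0.92,0,0,0,0,0,3.6,-0.92,0,0,0,0,0,0,0,0,0,0,0,0]'; python3 -c "
from h import *
go([.4592,-.209,.0555])"
```

```text
time_s: 6.58
ee_pos: [0.4594, -0.2066, 0.0869]
eef_rot: [3.141, -0.0, 1.291]
force: [-0.2, -0.2, 0.6]
grip_width: 0.0006
shift cm [-0.24  0.05  3.14] | pos [ 0.4594 -0.2066  0.0869] rot [ 3.141 -0.     1.291] F [-0.2 -0.2  0.6] t 6.58 w 0.0006
```

```bash
python3 -m inch '[-0.3,0.07,1.8,0,0,0,0,0,0,0.8,0,0,0,0,0,0,0.5,0,0,0,0,0,0,0.1,0,0,0,0,0,0,0,0,0,0,0]'
```

```text
time_s: 7.2
ee_pos: [0.4592, -0.2122, 0.0568]
eef_rot: [3.141, 0.001, 1.288]
force: [-12.4, 4.2, 30.1]
grip_width: 0.0005
```

```bash
python3 -m inch '[0,0,-4,0,0,0,0,0,0,-4.5,0,0,0,0.3,5,1.6,-2,0,0,0,0.55,5,1.6,-2,0,0,0,0.55,5,1.6,-2,0,0,0,0.55,5,1.6,0,0,0,0,0.55,0,0,0,0,0,0,0.55,0,0,0,0,0,0,0.55]'; python3 - <<'E'
from h import *
go([.5203,-.0179,.1])
c=cam("wrist"); im,d=ctrl.camera("wrist"); cv2.imwrite("pics/w2.png",im[:,:,::-1]); np.savez("w2.npz",im=im,d=d)
P=cloud("wrist",im,d)
print("blade",rect(P,(.5612,-.031),.05,.05,.095))
a=np.array([np.cos(-.31),np.sin(-.31)]);b=np.array([-a[1],a[0]]); 
q=P[...,:2]-[.5203,-.0179]; m=(abs(q@a)<.065)&(abs(q@b)<.024)&(P[...,2]>.024)&(P[...,2]<.038)
Q=P[m][:,:2]*1000; print("stock",len(Q),cv2.minAreaRect(Q.astype(np.float32)))
for l in ["square_center","square_heel"]:
    for r in ctrl.place_of("wrist",l)[:3]: print(l,r["score"],r["centre"],atz(c,r["centre"],.016 if "cen" in l else 0))
E
```

```text
time_s: 8.2
ee_pos: [0.576, -0.0378, 0.1993]
eef_rot: [-3.141, 0.0, 1.288]
force: [-0.2, -0.0, 0.3]
grip_width: 0.0518
shift cm [ 0.36 -5.9   9.93] | pos [ 0.576  -0.0378  0.1993] rot [-3.141  0.     1.288] F [-0.2 -0.   0.3] t 8.2 w 0.0518
blade (240, array([562.7, -29.5]), array([ 7.9, 24.2]), 71.1, 0.0835, array([ 0.5611, -0.0291]))
stock 2245 ((522.3184814453125, -14.943084716796875), (26.064395904541016, 110.22879028320312), 70.17676544189453)
square_center 0.97 [288.7, 141.0] [ 0.52476958 -0.01168931  0.016     ]
square_center 0.92 [382.8, 96.5] [0.50722325 0.10218729 0.016     ]
square_center 0.62 [554.1, 258.0] [0.75815481 0.27254053 0.016     ]
square_heel 0.97 [335.8, 103.0] [0.49887869 0.05325432 0.        ]
```

View pics/w2.png

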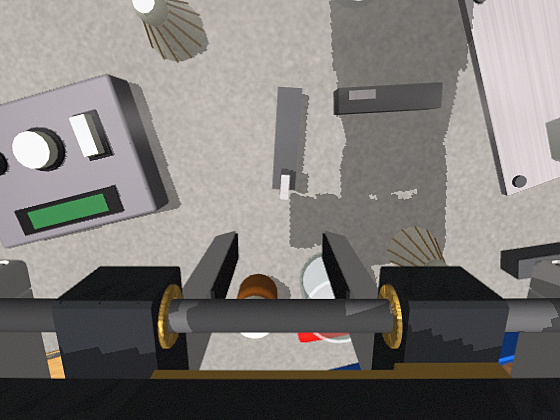

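The wrist depth fit gives 26.1 x 110.2 mm, as it should be, centred at (0.522,−0.015) with yaw −0.346. The image shows it at (290,140) and its neighbour about 30 mm away at (335–440,97). I'll go over it with about 42 mm opening.

```bash
python3 -m inch '[0.35,-2.9,3,0,0,0.063,0.45,0.5,-2.9,3,0,0,0,0.45,0,0,3,0,0,0,0.45,0,0,0,0,0,0,0.45,0,0,0,0,0,0,0.45]'; python3 - <<'E'
from h import *
go([.5223,-.0149,.005],1.225)
E
```

```text
time_s: 8.98
ee_pos: [0.5244, -0.0119, 0.1107]
eef_rot: [3.14, -0.0, 1.224]
force: [-0.1, 0.9, 0.2]
grip_width: 0.0423
shift cm [-0.36 -0.12 10.57] turn [ 0.001 -0.    -0.001] | pos [ 0.5244 -0.0119  0.1107] rot [ 3.14  -0.     1.224] F [-0.1  0.9  0.2] t 8.97 w 0.0423
```

```bash
python3 -m inch '[-0.36,-0.12,0,0,0,0,0.45,0,0,4,0,0,0,0.45,0,0,4,0,0,0,0.45,0,0,2,0,0,0,0.45,0,0,0.5,0,0,0,0.45,0,0,0,0,0,0,0.45,0,0,0,0,0,0,0.2,0,0,0,0,0,0,0.1,0,0,0,0,0,0,0.1,0,0,0,0,0,0,0.1]' 50
```

```text
time_s: 10.22
ee_pos: [0.5219, -0.0143, 0.0053]
eef_rot: [3.14, -0.0, 1.225]
force: [-0.7, -0.3, 6.6]
grip_width: 0.0258
```

```bash
python3 -m inch '[0,0,-2,0,0,0,0.1,0,0,-4,0,0,0,0.1,0,0,-4,0,0,0,0.1,0,0,-2,0,0,-0.144,0.1,0,0,0,0,0,-0.144,0.1,0,0,0,0,0,-0.145,0.1,5.08,0,0,0,0,0,0.1,5.08,0,0,0,0,0,0.1,5.08,0,0,0,0,0,0.1,5.08,0,0,0,0,0,0.1,5.08,0,0,0,0,0,0.1,5.08,0,0,0,0,0,0.1,0,0,0,0,0,0,0.1,0,0,0,0,0,0,0.1]'; python3 - <<'E'
from h import *
go([.498,.2895,.03],1.658)
z=np.load("scene0.npz"); P=cloud("scene",z["im"],z["d"])
def fit(P,lo,hi,r,c):
    m=(P[...,2]>lo)&(P[...,2]<hi)&(np.hypot(P[...,0]-c[0],P[...,1]-c[1])<r); m=m.astype(np.uint8)
    n,L,S,_=cv2.connectedComponentsWithStats(m); k=1+np.argmax(S[1:,4]); return cv2.minAreaRect((P[L==k][:,:2]*1000).astype(np.float32))
for n in ("scene","side"):
    z=np.load(n+"0.npz"); P=cloud(n,z["im"],z["d"])
    print(n,fit(P,.0085,.016,.16,(.534,.298)), fit(P,.09,.1,.04,(.604,.3)))
E
```

```text
time_s: 11.98
ee_pos: [0.4947, 0.2889, 0.1242]
eef_rot: [-3.141, 0.0, 1.658]
force: [-0.1, 0.3, -2.3]
grip_width: 0.0258
shift cm [0.03 0.34 9.42] turn [-0.001  0.     0.   ] | pos [0.4947 0.2889 0.1242] rot [-3.141  0.     1.658] F [-0.1  0.3 -2.3] t 11.97 w 0.0258
scene ((532.531494140625, 293.7021179199219), (241.4656982421875, 161.20155334472656), 5.296864032745361) ((604.2051391601562, 299.99090576171875), (46.059661865234375, 42.987205505371094), 4.499660491943359)
side ((532.7738037109375, 292.51214599609375), (240.05841064453125, 165.75900268554688), 5.01650333404541) ((603.9263916015625, 298.6341857910156), (44.89424514770508, 47.97068786621094), 6.893231391906738)
```

```bash
python3 -m inch '[0.1,0,3,0,0,-0.003,0.1,0,0,3,0,0,0,0.1,0,0,2.4,0,0,0,0.1,0,0,1,0,0,0,0.1,0,0,0,0,0,0,0.1,0,0,0,0,0,0,0.1]'; python3 - <<'E'
from h import *
go([.5276,.2930,.0173],1.661)
o=ctrl.get_obs()["ee_pos"]
for n in ("scene","side"):
    c=cam(n); im,d=ctrl.camera(n); P=cloud(n,im,d); a=np.array([.996,.09]); h=o[:2]+.043*a
    print(n,"blade",rect(P,h,.03,.094,.125,),"posttop",rect(P,(.604,.2995),.027,.09,.0995))
    u=proj(c,[.55,.29,.05])[0].astype(int); x0,y0=np.clip(u-[90,67],0,[380,286]); cv2.imwrite(f"pics/p_{n}.png",cv2.resize(im[y0:y0+134,x0:x0+180,::-1],None,fx=3,fy=3,interpolation=cv2.INTER_CUBIC))
A=[cv2.imread(f"pics/p_{n}.png") for n in("scene","side")]; cv2.imwrite("pics/p.png",cv2.resize(np.hstack(A),(800,298)))
E
```

```text
time_s: 12.72
ee_pos: [0.4954, 0.2903, 0.0315]
eef_rot: [3.14, -0.001, 1.661]
force: [-0.6, -0.1, -2.1]
grip_width: 0.0257
shift cm [-0.02  3.23  1.43] turn [ 0.001 -0.001 -0.   ] | pos [0.4954 0.2903 0.0315] rot [ 3.140e+00 -1.000e-03  1.661e+00] F [-0.6 -0.1 -2.1] t 12.72 w 0.0257
scene blade (84, array([536.8, 292.2]), array([25.5,  8.8]), 3.7, 0.1085, array([0.5389, 0.2927])) posttop (523, array([604.5, 300.2]), array([44.5, 43.1]), 4.1, 0.0961, array([0.6051, 0.3002]))
side blade 0 posttop (150, array([604.7, 298.5]), array([45. , 47.3]), 7.6, 0.096, array([0.6033, 0.2951]))
```

View pics/p.png

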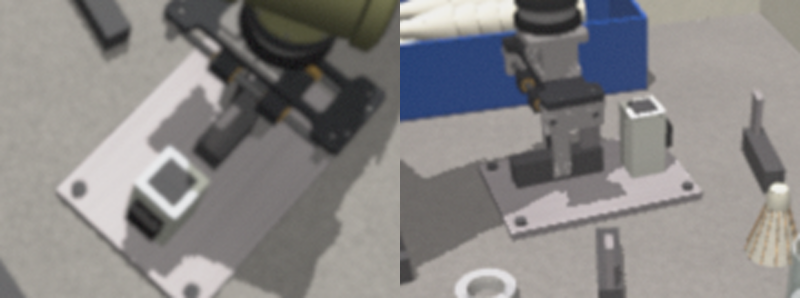

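Scene crop: square upright, blade facing the post and in line with it; blade is within about 2 mm of the face's middle. Descend to light contact.

```bash
python3 -m inch '[0.1,0,0.8,0,0,0,0.1,0,0,0.5,0,0,0,0.1,0,0,0.15,0,0,0,0.1,0,0,0,0,0,0,0.1]'
```

```text
time_s: 13.32
ee_pos: [0.4951, 0.2916, 0.0171]
eef_rot: [3.141, -0.0, 1.661]
force: [-5.9, -2.4, 15.4]
grip_width: 0.0257
```

```bash
python3 -m inch '[0,0.9,-0.04,0,0,0,0.1,0,0.9,0,0,0,0,0.1,0,0.8,0,0,0,0,0.1,0,0.3,0,0,0,0,0.1,0,0,0,0,0,0,0.1]'; python3 -m inch '[0,0.15,0,0,0,0,0.1,0,0.1,0,0,0,0,0.1,0,0,0,0,0,0,0.1]'
```

```text
time_s: 13.95
ee_pos: [0.5244, 0.2943, 0.0172]
eef_rot: [3.14, -0.001, 1.661]
force: [-0.7, 0.3, 6.7]
grip_width: 0.0256
time_s: 14.32
ee_pos: [0.5264, 0.2946, 0.0171]
eef_rot: [3.141, -0.0, 1.661]
force: [-2.5, -0.5, 8.5]
grip_width: 0.0258
```

```bash
python3 -m inch '[0,0.1,0,0,0,0,0.1,0,0.1,0,0,0,0,0.1,0,0,0,0,0,0,0.1]'; python3 -m inch '[0,0.1,0.03,0,0,0,0.1,0,0.05,0,0,0,0,0.1,0,0,0,0,0,0,0.1]'
```

```text
time_s: 14.7
ee_pos: [0.5284, 0.2948, 0.0171]
eef_rot: [3.141, -0.001, 1.661]
force: [-3.5, -0.6, 9.6]
grip_width: 0.0255
time_s: 15.08
ee_pos: [0.5296, 0.2949, 0.0171]
eef_rot: [3.141, -0.0, 1.661]
force: [-7.4, -1.4, 14.0]
grip_width: 0.026
```

```bash
python3 -m inch '[0,0.1,0.0,0,0,0,0.1,0,0,0,0,0,0,0.1]'; python3 -m inch '[0,0.1,0.02,0,0,0,0.1,0,0,0,0,0,0,0.1]'
```

```text
time_s: 15.32
ee_pos: [0.5296, 0.2949, 0.0171]
eef_rot: [-3.139, -0.0, 1.661]
force: [-16.2, -3.4, 19.6]
grip_width: 0.0256
time_s: 15.58
ee_pos: [0.5296, 0.2949, 0.0171]
eef_rot: [-3.137, 0.0, 1.662]
force: [-25.7, -5.0, 26.9]
grip_width: 0.0255
```

```bash
cat > st.py <<'E'
from h import *
for i in range(1):
    o=ctrl.get_obs(); r=R.from_euler('xyz',o["eef_rot"]); 
    print("F tool",np.round(r.inv().apply(o["force"]),1),"M tool",np.round(r.inv().apply(o["moment"]),2),"tilt mrad",np.round((R.from_euler('xyz',[np.pi,0,1.661]).inv()*r).as_rotvec()*1000,1),"pos",np.round(o["ee_pos"],4),o["time_s"])
a=np.array([.996,.09]); o=ctrl.get_obs()["ee_pos"]
for n in ("scene","side"):
    im,d=ctrl.camera(n); P=cloud(n,im,d)
    print(n,"blade",rect(P,o[:2]+.043*a,.02,.090,.099),"post",rect(P,(.6044,.2995),.023,.09,.0995))
    np.savez("f_"+n,im=im,d=d)
E
python3 st.py
```

```text
F tool [ -2.7 -26.2 -26.8] M tool [ 4.24 -0.44  0.05] tilt mrad [ 4.4 -0.4 -0.5] pos [0.5296 0.2949 0.0171] 15.575
scene blade (124, array([578.3, 297. ]), array([32.6, 27.3]), 40.0, 0.095, array([0.5787, 0.2989])) post (450, array([604.3, 300. ]), array([44.1, 42.6]), 3.0, 0.0963, array([0.605 , 0.2998]))
side blade 0 post (90, array([611.1, 297. ]), array([45.2, 31. ]), 69.1, 0.0965, array([0.6086, 0.2942]))
```

The push is bending the wrist by about 4.4 mrad. I'll counter-rotate to bring the tool back to its attitude at the grasp, so both faces sit flush.

```bash
python3 -m inch '[0,0,0,-0.005,0,0,0.1,0,0,0,0,0,0,0.1,0,0,0,0,0,0,0.1]'; python3 st.py
```

```text
time_s: 16.05
ee_pos: [0.5297, 0.2949, 0.0171]
eef_rot: [3.141, 0.0, 1.661]
force: [-23.1, -4.1, 26.7]
grip_width: 0.026
F tool [ -2.  -23.3 -26.7] M tool [ 4.31 -0.41  0.  ] tilt mrad [-0.8 -0.4 -0.5] pos [0.5297 0.2949 0.0171] 16.05
scene blade (124, array([578.2, 296.2]), array([32.5, 27. ]), 36.1, 0.0949, array([0.5789, 0.2985])) post (464, array([604., 300.]), array([44.5, 43. ]), 2.0, 0.0962, array([0.605 , 0.2999]))
side blade 0 post (85, array([611., 297.]), array([42.4, 30.8]), 68.9, 0.0965, array([0.6084, 0.2941]))
```

```bash
python3 - <<'E'
from h import *
o=ctrl.get_obs(); print(np.round(o["ee_pos"],5),o["force"])
a=np.array([.9959,.0905]); b=np.array([-a[1],a[0]])
z=np.load("f_scene.npz"); P=cloud("scene",z["im"],z["d"])
q=P[...,:2]-[.6043,.3000]; lx,ly=q@a,q@b
zz=P[...,2]
m=(abs(zz-.096)<.006)&(abs(lx)<.026)&(abs(ly)<.03); print("post x",np.percentile(lx[m],[1,99]),"y",np.percentile(ly[m],[1,99]))
m=(abs(zz-.096)<.008)&(lx<-.026)&(lx>-.05)&(abs(ly)<.02); print("blade n",m.sum(),"x",np.percentile(lx[m],[2,98]),"y",np.percentile(ly[m],[2,50,98]),"z",np.median(zz[m]))
A=[]
for n,w in(("scene",(.57,.295,.06)),("side",(.57,.295,.05))):
    im=np.load(f"f_{n}.npz")["im"]; u=proj(cam(n),w)[0].astype(int); A.append(cv2.resize(im[u[1]-45:u[1]+45,u[0]-45:u[0]+45,::-1],(400,400),interpolation=cv2.INTER_CUBIC))
cv2.imwrite("pics/fin.png",np.hstack(A))
E
```

```text
[0.52967 0.29493 0.01711] [-23.40111419  -5.23061146  26.81726155]
post x [-0.02318951  0.02237297] y [-0.02123598  0.02126665]
blade n 49 x [-0.04547658 -0.02714117] y [-3.80433471e-03 -4.98998081e-05  4.00742041e-03] z 0.09474956727992667
```

View pics/fin.png

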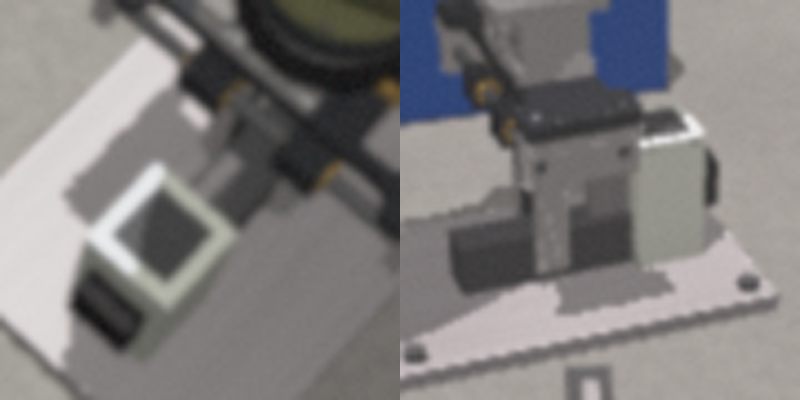

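The final pictures show the square standing on the plate with its blade against the post, centred on the face to within about 0.1 mm. I'll settle briefly, check that it is still, and hand in.

```bash
python3 -m inch '[0,0,0,0,0,0,0.1,0,0,0,0,0,0,0.1,0,0,0,0,0,0,0.1,0,0,0,0,0,0,0.1,0,0,0,0,0,0,0.1,0,0,0,0,0,0,0.1]'; python3 - <<'E'
from h import *
o=ctrl.get_obs(); print(np.round(o["ee_pos"],5),o["eef_rot"],abs(o["joint_vel"]).max(),o["force"],o["grip_width"])
print(ctrl.hand_in())
E
```

```text
time_s: 16.9
ee_pos: [0.5297, 0.2949, 0.0171]
eef_rot: [3.141, 0.0, 1.661]
force: [-23.5, -4.6, 25.7]
grip_width: 0.0256
[0.52969 0.29492 0.0171 ] [3.14081515e+00 3.25309710e-04 1.66146289e+00] 0.0007913410208855231 [-23.50337988  -4.55783133  25.68286761] 0.02556713609177624
the job is handed in; nothing more can be done
None
```

The keys are pressed and the square is in the corner, gripped and pressed there. I handed the job in at about 17 s.

**Keys:** I pressed large, then small, then oblong, lifting clear after each. Each ended on its hard stop at about 30–33 N, with the fingertips at 57 mm, which is the full 6 mm of travel.

**Square:** I gripped the stock of the square farthest to the robot's right at 50 N. I carried it clear over the bench, set it on the plate and slid it into the post.

**Last checks:**
- **Push:** about 24 N against the post and 26 N down.
- **Attitude:** the tool was within about 1 mrad of vertical and of the plate's yaw.
- **Position:** the blade was centred on the post face to within about 1 mm by the scene depth. It touched about 2 mm further on than I had predicted, in line with the calibration.
- **Stillness:** the arm was still, and the last two readings agreed.

**Not proven:**
- **Tilt:** the push first tilted the tool by 4.4 mrad, and I rotated it back. Flushness is inferred from the tool height not changing by 0.1 mm during that turn and from the pictures; I did not measure it directly.
- **Side view:** the side camera gave no usable blade depth.
- **Bystanders:** I did not look at the whole bench again at the end, so that they stayed put rests on the clearances I kept.

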